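# Press a hand mill's bearing sleeve home and try the shaft with the crank

## Robot

A 6-joint arm with a two-finger parallel gripper is mounted at the origin on a cart in front of the work surface, level with it; the furniture and walls round the work are solid. World frame = base frame: x ahead of the robot, y to its left, z up, the work surface at z = 0. Lengths are in m, angles in rad, forces in N, time in s.
With the tool pointing down it reaches from about 0.4 to 0.825 m from the base axis. Payload 7 kg.
Tool frame: the origin (TCP) lies midway between the tips of the shut fingers; the grasp point (between the pads) lies 19 mm behind it (bot.grasp_offset is the distance from the TCP to the grasp point, in m); z points along the fingers, y is the line along which they close (so a half turn about z gives the same grasp; the last joint's range is limited). The gripper opens to 88 mm and grips with 3 to 60 N. Pads are 19 mm wide; open, the fingers measure 130 mm over their backs; the gripper's body (78 mm by 193 mm) begins 47 mm behind the grasp point.
Start: joints at [1.513, 0.359, 0.012, 0, -1.224, -0.288], TCP at [0.229, 0.635, 0.227] pointing down, gripper open.
Joint ranges: [-3.07, 3.07], [-1.43, 2.12], [-1.02, 1.25], [-3.03, 1.67], [-3.05, -0], [-3.03, 3.03]. Speed limits (rad/s): [2.39, 2.39, 3.01, 3.14, 3.14, 3.14].

## Interface

Orientations are given as a unit quaternion [x, y, z, w].
In Python, from plant import bot gives the robot as it stands.
- The arm moves only by the tool drive_effector, called after "Call:" as a command line: name --pt "numbers of a row" for each row, then --argument value for the rest. Schema: {"type":"object","properties":{"ticks":{"type":"array","items":{"type":"array","items":{"type":"number"},"minItems":4,"maxItems":4},"minItems":1,"maxItems":5},"aperture":{"type":"number"},"squeeze":{"type":"number"},"only":{"type":"string"},"quiet":{"type":"boolean"},"lines":{"type":"string"}},"required":["ticks"],"additionalProperties":false}. ticks is a list of rows, 1 to 5 of them, each of 4 numbers: dx, dy, dz in m, then a turn about the tool's z in rad; each row shifts and turns the commanded pose from where the row before left it, along the tool's axes as they then stand; what a row does not reach is not made up. A row lasts 1/8 s, in which the tool goes at most 0.0625 m and 0.188 rad, less where a joint would pass 70% of its speed; a pose out of reach is approached as far as the arm can. aperture is the finger opening in m, set as the call begins (left out keeps the last). The fingers move at their own pace and stop on an object; squeeze is the grip in N (left out, the last holds). Time passes only in rows, so rows that do not move let the fingers close. The tool returns the time, the measured TCP pose, the force, the opening and the grip force at its end. only (a regular expression) keeps the lines of the reply that match it, lines (a string "A,B") keeps lines A to B, and quiet returns only ok. Input that does not fit is refused with a message, and nothing moves.
- bot.get_obs(): the state, without advancing time (a new reading comes with each control period).
- bot.snapshot(name): name is "scene" or "top" or "wrist"; returns a dict with "pixels" (400x640x3 uint8, red, green, blue), "vfov" (degrees; the focal length in pixels is half the picture's height over the tangent of half this angle, whatever the lens; pixels are square), "cx", "cy" (the principal point, pixels), "extrinsics" (4x4, takes a point from world to camera coordinates); the wrist camera has in their place "tool_from_camera" (4x4, takes a point from camera to tool coordinates, whose origin is the TCP and whose axes are the flange's). Camera axes: x right, y down, z forward; pixel columns grow to the right and rows downward; lengths in m; the calibration is good to about 2 mm. A picture is of the moment at which its call begins: read the wrist's pose just before it. There is no depth.
- bot.finish_job(): hands the job in; it is judged then, once.
The state is a dict: "clock": time; "q": joint angles; "joint_velocities": joint speeds; "joint_efforts": joint torques, N m; "eef_pos": TCP position; "orientation": TCP orientation; "contact_force": force on the tool from outside, world axes, zero at the start; "torque": the same for the moment, N m; "width": finger opening in m; "gripper_force": force on a finger pad.
Only numpy, scipy, OpenCV 4.12 (cv2) and the standard library are available. Lean on these libraries where they do the work, as an engineer would, in place of code of your own. Each camera call takes 0.05 s, during which the arm holds its last target. There are 200 camera calls.

## Task

The hand mill is apart for cleaning: put the loose flanged bearing sleeve, spigot down, over the mill's shaft and press it into the bore until its shoulder sits flush on the boss. Then try the bearing: fit the crank all the way down on the shaft's square and use it to turn the shaft clockwise, seen from above, by at least a quarter turn. The hopper goes on next, so finally lift the crank off again and lay it flat on the worktop, knob up, clear of the mill, leaving the other things where they stand.

Things in the scene. Friction and masses are not known exactly. Their poses are not given: they have to be found in the camera images.
- mill: Round hand mill 104 mm across, fixed to the worktop by its foot: dark foot, wooden drum with a small drawer whose knob faces the mill's -x, aluminium cover (top at z 84 mm) with a bearing boss 47 mm across that rises to z 104. Origin: centre of the underside, on the worktop; z up along the shaft. Its heights are given from there. A wall cabinet hangs behind (x over 0.6 m, z over 0.4 m).
- mill_mouth (a point): Centre of the boss's top face, z 104 mm, on the shaft's axis. The bore is 34 mm across and 34 mm deep. Four sprung strips in it stop a 32 mm spigot that is just set in about 8 mm down (its shoulder then stands about 16 mm proud of the boss); from there it takes roughly 10 to 20 N to push it home, and it stays.
- mill_seat (a point): Point on the shaft's axis at z 115 mm: the step on which the crank's hub rests when fully down. The shaft stands in the middle of the bore: round, 19 mm across, up to z 115, then a 12 mm square up to z 129 (its top 3 mm bevelled to 9 mm), then a round pilot 9 mm across with a tapered end up to z 137. The square may stand at any angle, which is not reported: look, or feel for it.
- shaft (a joint): Turn of the shaft in rad since the start (0 at the start), growing clockwise as seen from above. It stays where it is left; friction of about 0.12 N m holds it.
- sleeve: Brass bearing sleeve, 0.14 kg, standing on its spigot on the worktop: spigot 32 mm across and 24 mm long below, flange (shoulder) 48 mm across and 6 mm thick above, 30 mm tall in all, through hole 22 mm across. Origin: centre of the spigot's lower end, z up.
- sleeve_shoulder (a point): Centre of the flange's underside, 24 mm above the sleeve's origin; it comes to the height of mill_mouth when the sleeve is home.
- crank: Crank, 0.16 kg, lying flat, knob up: steel hub block 24 x 24 x 26 mm tall with a square through hole of 13.8 mm, sides parallel to the hub's; flat arm 16 mm wide, 6 mm thick, along +x at the hub's foot; dark wooden knob at its end. Origin: centre of the hub's underside, on the hole's axis, z up. It balances by the hub. It fits the square in four ways, a quarter turn apart, within about 8 degrees.
- crank_knob (a point): Middle of the crank's knob, 60 mm along +x and 24 mm above the crank's origin; the knob is 20 mm across, from 6 to 41 mm above the hub's underside.
- hopper: Bystander: the mill's steel funnel hopper, 116 mm across, 68 mm tall, wide mouth down. Origin: centre of the underside.
- mug: Bystander: purple mug, 92 x 125 x 100 mm. Origin: centre of the underside.
- jar: Bystander: small jar with a green lid, 64 x 68 x 84 mm. Origin: centre of the underside.

How it is judged:
On the way, in this order (a step that is already met when the one before it is completed fails the run):
1. the sleeve is pressed home, its shoulder flush on the boss, and let go (z of sleeve_shoulder in the frame of mill_mouth below 0.0015 m and horizontal distance between sleeve_shoulder and mill_mouth below 0.003 m and angle between the z axis of sleeve and the z axis of mill, either way round below 0.06 rad and contact force between the fingers and sleeve below 0.2 N), for 0.2 s.
2. the crank's hub is fully down on the square (z of crank in the frame of mill_seat below 0.002 m and horizontal distance between crank and mill_seat below 0.003 m and angle between the z axis of crank and the z axis of mill, either way round below 0.1 rad), for 0.2 s.
3. the crank, still on the square, has turned the shaft a quarter turn clockwise (value of joint shaft above 1.4 rad and z of crank in the frame of mill_seat below 0.006 m and horizontal distance between crank and mill_seat below 0.004 m), for 0.05 s.
At the end, for the whole second after the job is handed in: Sleeve's shoulder within 1.5 mm of the boss's face, within 3 mm of the axis, upright within 0.06 rad; shaft turned 1.4 rad or more clockwise; crank at rest flat on the worktop (5 mm, 0.1 rad), knob up, hub over 80 mm and knob over 70 mm from the mill's axis (z of sleeve_shoulder in the frame of mill_mouth below 0.0015 m and horizontal distance between sleeve_shoulder and mill_mouth below 0.003 m and angle between the z axis of sleeve and the z axis of mill, either way round below 0.06 rad and value of joint shaft above 1.4 rad and height (world z) of crank between -0.005 and 0.005 m and angle between crank's own z axis and vertical below 0.1 rad and horizontal distance between crank and mill above 0.08 m and horizontal distance between crank_knob and mill above 0.07 m and linear speed of crank below 0.02 m/s); the robot touches nothing.
It fails at once if the hopper is shifted by more than 30 mm (distance of hopper from where it was at the start of the episode above 0.03 m).
It fails at once if the mug is shifted by more than 30 mm (distance of mug from where it was at the start of the episode above 0.03 m).
It fails at once if the jar is shifted by more than 30 mm (distance of jar from where it was at the start of the episode above 0.03 m).
It also fails if it takes over 72 s, if anything falls off the work surface, if the arm or the gripper's body presses on something with over 40 N, if the wrist force passes 120 N, or if a joint passes its speed limit or range.

## Working session

There is one attempt and no reset: what is moved stays moved. The work goes in short steps, Python scripts to look and compute and a tool call to move; the robot and the scene stay as the last step left them, time stands still between calls to the robot, and variables do not carry over. Pictures are saved under pics/ and viewed, at most 10 in all, crops included, and the job is handed in when it is done.

```bash
ls; mkdir -p pics
```

Run:
```python
from plant import bot
import cv2,numpy as np
o=bot.get_obs();print({k:np.round(v,3) for k,v in o.items()})
for n in("scene","top"):
    s=bot.snapshot(n);cv2.imwrite(f"pics/{n}0.png",s["pixels"][:,:,::-1])
    print(n,s["vfov"],s["cx"],s["cy"],np.round(s["extrinsics"],4).tolist())
    np.save(f"{n}.npy",{k:v for k,v in s.items()},allow_pickle=True)
s=bot.snapshot("wrist");print(s["vfov"],s["cx"],s["cy"],np.round(s["tool_from_camera"],4).tolist())
```

```text
pics
plant.py
{'clock': np.float64(0.0), 'q': array([ 1.513,  0.359,  0.011, -0.   , -1.224, -0.288]), 'joint_velocities': array([ 0.001,  0.001, -0.001,  0.001,  0.001, -0.001]), 'joint_efforts': array([ 4.0000e-03, -5.8272e+01,  2.9305e+01,  6.9970e+00,  7.0000e-03,
       -0.0000e+00]), 'eef_pos': array([0.229, 0.635, 0.226]), 'orientation': array([ 0.985, -0.172, -0.   ,  0.001]), 'contact_force': array([0.918, 0.163, 0.174]), 'torque': array([ 0.017, -0.016, -0.016]), 'gripper_force': np.float64(0.0), 'width': np.float64(0.088)}
scene 51.766869353668554 323.72122358209117 203.22280611545514 [[0.4263, -0.9046, -0.0031, -0.326], [-0.6104, -0.2851, -0.739, 0.4012], [0.6676, 0.317, -0.6737, 0.8159], [0.0, 0.0, 0.0, 1.0]]
top 57.06881443727359 319.82511658606575 198.58205059349822 [[0.0068, -1.0, 0.0004, -0.0824], [-0.9958, -0.0068, -0.0915, 0.5432], [0.0915, 0.0003, -0.9958, 1.2589], [0.0, 0.0, 0.0, 1.0]]
68.62050387044965 318.1754558935139 201.1048295475308 [[-0.0005, -0.9553, -0.2957, 0.0804], [1.0, -0.0005, -0.0002, 0.0005], [0.0, -0.2957, 0.9553, -0.1582], [0.0, 0.0, 0.0, 1.0]]
```

View pics/top0.png

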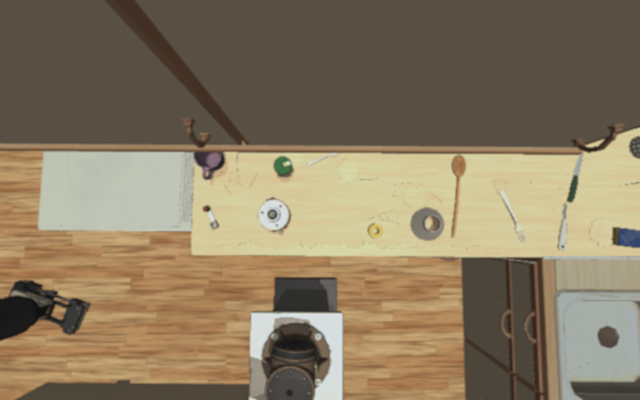

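View pics/scene0.png

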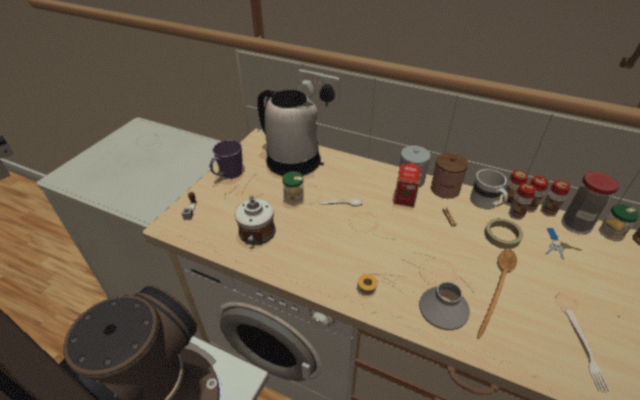

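The top view shows the mill at about (274,214), the sleeve at (375,231), the crank near (211,217), the hopper at (427,224), the mug at (209,160) and the jar at (283,166). The scene view agrees. Next I'll enlarge the crops.

Create h.py:
```python
import numpy as np,cv2
from scipy.spatial.transform import Rotation as R
def ray(s,u,v,T=None):
    """origin, dir in world; T = world_from_camera"""
    f=200/np.tan(np.radians(s["vfov"])/2)
    if T is None: T=np.linalg.inv(s["extrinsics"])
    return T[:3,3], T[:3,:3]@np.array([(u-s["cx"])/f,(v-s["cy"])/f,1])
def at(s,u,v,z,T=None):
    o,d=ray(s,u,v,T); return o+d*(z-o[2])/d[2]
def proj(s,p,T=None):
    f=200/np.tan(np.radians(s["vfov"])/2)
    E=s["extrinsics"] if T is None else np.linalg.inv(T)
    c=E[:3,:3]@np.array(p)+E[:3,3]; return c[:2]/c[2]*f+[s["cx"],s["cy"]]
def wT(s,o):
    T=np.eye(4);T[:3,:3]=R.from_quat(o["orientation"]).as_matrix();T[:3,3]=o["eef_pos"]
    return T@s["tool_from_camera"]
def load(n): return np.load(n,allow_pickle=True).item()
def go(o,p):  # displacement to world TCP p, in tool axes
    return R.from_quat(o["orientation"]).inv().apply(np.array(p)-o["eef_pos"])
def yaw(o): # direction of tool x and y in world (deg)
    m=R.from_quat(o["orientation"]).as_matrix()
    return [np.degrees(np.arctan2(m[1,i],m[0,i])) for i in(0,1)], m[2,2]
```

Run:
```python
from h import *
t=load("top.npy")
for n,u,v,z in[("mill",274,214,.1),("sleeve",375,231,.03),("hub",214,224,.02),("knob",207,209,.04),("hopper",427,224,.05),("mug",209,160,.1),("jar",283,166,.08)]: print(n,at(t,u,v,z).round(3))
p=t["pixels"][:,:,::-1]
a=cv2.resize(p[195:255,190:300],None,fx=7,fy=7,interpolation=2)[:, :500+270]
b=cv2.resize(p[215:245,355:455],None,fx=7,fy=7,interpolation=2)
cv2.imwrite("pics/c1.png",cv2.resize(p[190:245,195:300],None,fx=7.5,fy=7.5,interpolation=2))
from plant import bot;print(yaw(bot.get_obs()))
```

```text
mill [0.485 0.071 0.1  ]
sleeve [ 0.432 -0.27   0.03 ]
hub [0.453 0.289 0.02 ]
knob [0.504 0.309 0.04 ]
hopper [ 0.457 -0.444  0.05 ]
mug [0.663 0.29  0.1  ]
jar [0.648 0.046 0.08 ]
([np.float64(-19.81534713425834), np.float64(-109.81535750389467)], np.float64(-0.9999992350842928))
```

View pics/c1.png

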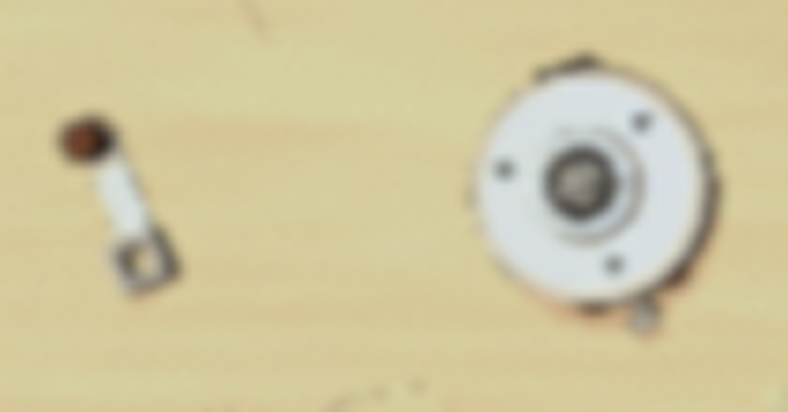

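Run:
```python
from h import *
from plant import bot
o=bot.get_obs()
a=go(o,[.48,.30,.18]);print(a.round(4))
m=R.from_quat(o["orientation"]).inv()
print(m.apply([.007,-.228,.055]).round(4),m.apply([-.055,-.342,-.085]).round(4))
```

```text
[0.3499 0.2296 0.0462]
[ 0.0839  0.2122 -0.0547] [0.0642 0.3403 0.0854]
```

Call:
drive_effector --pt "0.05 0.033 0 0" --pt "0.05 0.033 0 0" --pt "0.05 0.033 0 0" --pt "0.05 0.033 0 0" --pt "0.05 0.033 0.01 0"

```text
clock: 0.78
eef_pos: [0.4091, 0.3938, 0.2172]
orientation: [0.985, -0.172, 0.0, -0.001]
contact_force: [0.8, 0.7, 0.1]
width: 0.088
gripper_force: 0.0
```

Call:
drive_effector --pt "0.05 0.033 0.018 0" --pt "0.05 0.033 0.018 0" --pt "0 0 0 0" --pt "0 0 0 0"

```text
clock: 1.27
eef_pos: [0.48, 0.299, 0.1806]
orientation: [0.985, -0.173, 0.0, 0.0]
contact_force: [0.1, 1.1, -0.3]
width: 0.0875
gripper_force: 0.0
```

Create look.py:
```python
import sys
from h import *
from plant import bot
n=sys.argv[1]; o=bot.get_obs(); s=bot.snapshot("wrist"); s["o"]=o; s["T"]=wT(s,o); np.save(n+".npy",s,allow_pickle=True)
cv2.imwrite(f"pics/{n}.png",s["pixels"][:,:,::-1]); print(o["clock"],o["q"].round(3),o["eef_pos"].round(4),yaw(o))
```

```bash
python3 look.py crank
```

```text
1.275 [ 0.903  0.215 -0.299  0.    -1.057  0.321] [0.48   0.299  0.1806] ([np.float64(-19.87619040761495), np.float64(-109.87619051534864)], np.float64(-0.9999999953988798))
```

View pics/crank.png

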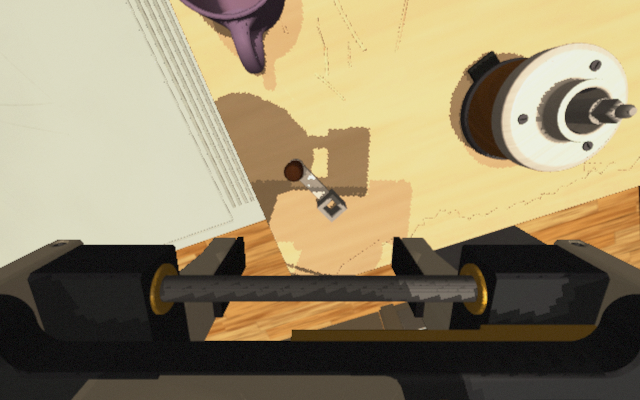

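The wrist view shows the crank's hub top at (331,207), its knob top at (293,171), and the mill's shaft at the right, tip about (628,112).

Run:
```python
from h import *
s=load("crank.npy")
h=at(s,331,207,.026,s["T"]);k=at(s,293.5,171,.041,s["T"]);print(h,k,np.linalg.norm((h-k)[:2]),np.degrees(np.arctan2(*(k-h)[1::-1])))
cv2.imwrite("pics/crankc.png",cv2.resize(s["pixels"][150:240,270:370,::-1],None,fx=6,fy=6,interpolation=2))
```

```text
[0.45295795 0.29293987 0.026     ] [0.50796482 0.31541269 0.041     ] 0.05942039986430881 22.222260945512982
```

Call:
drive_effector --pt "0.02 0.05 -0.02 0" --pt "0.02 0.05 -0.02 0" --pt "0.02 0.05 -0.01 0" --pt "0.02 0.05 0 0" --pt "0.004 0.012 0 0"

```text
clock: 1.95
eef_pos: [0.4866, 0.0703, 0.2315]
orientation: [0.985, -0.172, 0.001, -0.001]
contact_force: [0.8, 0.2, 0.2]
width: 0.0877
gripper_force: 0.0
```

Call:
drive_effector --pt "0 0 0 0" --pt "0 0 0 0"

```text
clock: 2.2
eef_pos: [0.4871, 0.0726, 0.2307]
orientation: [0.985, -0.171, 0.0, -0.0]
contact_force: [0.0, 0.0, -0.5]
width: 0.0876
gripper_force: 0.0
```

```bash
python3 look.py mill
```

```text
2.2 [ 0.548  0.051 -0.373 -0.    -1.146  0.679] [0.4871 0.0726 0.2307] ([np.float64(-19.724558191661696), np.float64(-109.72455303171998)], np.float64(-0.999999906950818))
```

View pics/mill.png

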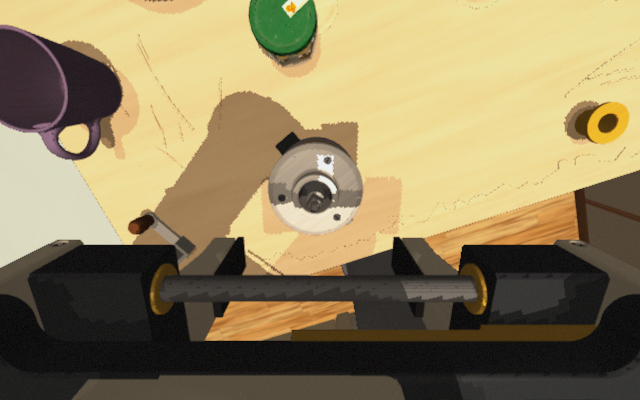

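View pics/crankc.png

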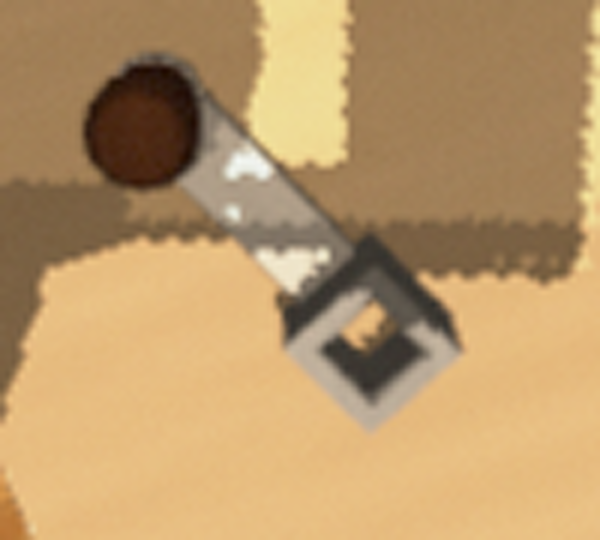

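Mill: its cover is about (315,187) with the boss near (316,196). The crop puts the hub top's centre at (332.3,208) and the knob top's at (293.7,171.2). The sleeve is at (608,122). I'll enlarge the mill for the axis and the square's angle.

Run:
```python
from h import *
s=load("crank.npy")
h=at(s,332.3,208,.026,s["T"]);k=at(s,293.7,171.2,.041,s["T"]);print(h,k,np.linalg.norm((h-k)[:2]),np.degrees(np.arctan2(*(k-h)[1::-1])))
s=load("mill.npy")
print("sleeve",at(s,608,122,.03,s["T"]))
for z in(.084,.104,.115,.129,.137): print(z,at(s,316,190,z,s["T"]))
p=s["pixels"][135:240,262:368,::-1]
p=cv2.resize(p,None,fx=5.6,fy=5.6,interpolation=2)
cv2.imwrite("pics/millc.png",p)
```

```text
[0.45133987 0.29195335 0.026     ] [0.50769966 0.31529492 0.041     ] 0.06100208677705466 22.497024218199545
sleeve [ 0.43448176 -0.27317174  0.03      ]
0.084 [0.48640475 0.07490473 0.084     ]
0.104 [0.49139995 0.07294024 0.104     ]
0.115 [0.49414732 0.07185977 0.115     ]
0.129 [0.49764396 0.07048463 0.129     ]
0.137 [0.49964204 0.06969883 0.137     ]
```

Call:
drive_effector --pt "0.012 0.062 0.01 0" --pt "0.012 0.062 0.01 0" --pt "0.012 0.062 0.02 0" --pt "0.012 0.062 0.02 0" --pt "0.012 0.062 0.02 0"

```text
clock: 2.88
eef_pos: [0.4409, -0.2283, 0.1541]
orientation: [0.985, -0.171, 0.0, 0.0]
contact_force: [1.9, -0.5, 0.7]
width: 0.088
gripper_force: 0.0
```

Call:
drive_effector --pt "0.004 0.03 0 0" --pt "0 0 0 0" --pt "0 0 0 0"

```text
clock: 3.25
eef_pos: [0.4345, -0.2563, 0.1543]
orientation: [0.985, -0.172, -0.0, -0.0]
contact_force: [0.0, 0.4, 0.4]
width: 0.0875
gripper_force: 0.0
```

```bash
python3 look.py sleeve
```

```text
3.25 [-0.143  0.141 -0.46  -0.    -0.97   1.369] [ 0.4345 -0.2563  0.1543] ([np.float64(-19.781636124672467), np.float64(-109.7816367348158)], np.float64(-0.9999999799394612))
```

View pics/millc.png

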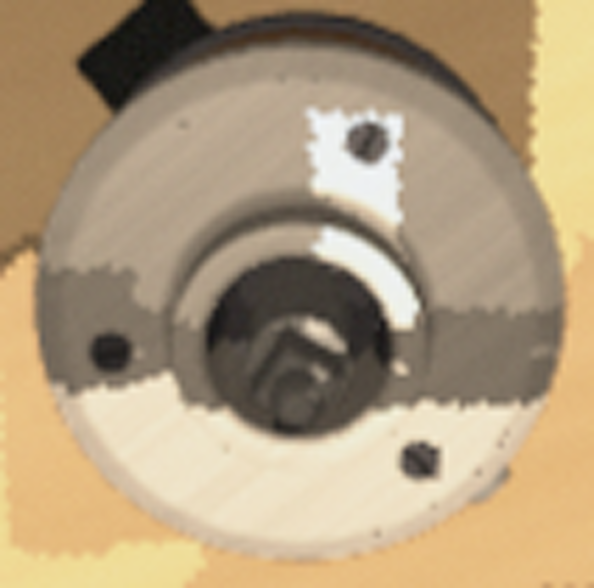

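View pics/sleeve.png

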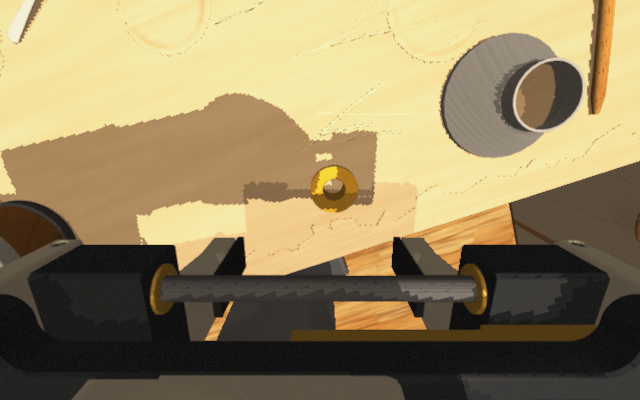

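The crop gives the bore's mouth at (315.5,197.0), the cover's centre at (315.6,188.4) and the pilot top at (315,205.5). In the sleeve view the flange top is centred at about (334,188.5).

Run:
```python
from h import *
m=load("mill.npy")
for u,v,z in((315.5,197,.104),(315.6,188.4,.084),(315,205.5,.137)): print(at(m,u,v,z,m["T"]).round(4))
s=load("sleeve.npy"); p=at(s,334,188.5,.03,s["T"]);print("sleeve",p.round(4), go(s["o"],[p[0],p[1],.008]).round(4))
g=cv2.cvtColor(s["pixels"],cv2.COLOR_RGB2HSV)
c=cv2.inRange(g,(18,150,60),(35,255,255))[150:230,295:375]
n,l,st,ce=cv2.connectedComponentsWithStats(c);i=1+st[1:,4].argmax();print(st[i]+[295,150,0,0,0],ce[i]+[295,150])
# square angle: gradient fit at tip of square
G=cv2.GaussianBlur(cv2.cvtColor(m["pixels"],cv2.COLOR_RGB2GRAY).astype(np.float32),(0,0),.7)
gx=cv2.Sobel(G,cv2.CV_32F,1,0);gy=cv2.Sobel(G,cv2.CV_32F,0,1)
ax=at(m,315.5,197,.104,m["T"])[:2]
for a in range(0,90,6):
    r=[]
    for half,z in((.006,.126),(.0045,.129)):
        t=0
        for k in range(4):
            th=np.radians(a+90*k);n=np.array([np.cos(th),np.sin(th)]);e=np.array([-n[1],n[0]])
            q=[proj(m,[*(ax+n*half+e*w),z],m["T"]) for w in np.linspace(-half*.9,half*.9,15)]
            q=np.float32(q);d=q[-1]-q[0];d=np.array([-d[1],d[0]])/np.linalg.norm(d)
            t+=abs((cv2.remap(gx,q[None,:,0],q[None,:,1],1)*d[0]+cv2.remap(gy,q[None,:,0],q[None,:,1],1)*d[1]).mean())
        r.append(round(float(t),0))
    print(a,r)
```

```text
[0.4847 0.0759 0.104 ]
[0.4882 0.0747 0.084 ]
[0.4863 0.0755 0.137 ]
sleeve [ 0.4347 -0.2736  0.03  ] [0.0061 0.0162 0.1463]
[ 310  166   48   47 1522] [333.79829172 189.05913272]
0 [71.0, 94.0]
6 [67.0, 78.0]
12 [60.0, 75.0]
18 [67.0, 73.0]
24 [79.0, 76.0]
30 [76.0, 80.0]
36 [83.0, 86.0]
42 [87.0, 89.0]
48 [71.0, 93.0]
54 [41.0, 102.0]
60 [29.0, 108.0]
66 [51.0, 117.0]
72 [71.0, 118.0]
78 [72.0, 108.0]
84 [69.0, 105.0]
```

Call:
drive_effector --pt "0.006 0.016 0.03 0" --pt "0 0 0.05 0" --pt "0 0 0.04 0" --pt "0 0 0.0203 0" --pt "0 0 0 0"

```text
clock: 3.92
eef_pos: [0.4337, -0.2728, 0.013]
orientation: [0.985, -0.171, -0.002, -0.0]
contact_force: [0.3, 0.2, 0.4]
width: 0.0875
gripper_force: 0.0
```

Call:
drive_effector --pt "0 0 0 0" --pt "0 0 0 0" --pt "0 0 0 0" --pt "0 0 0 0" --pt "0 0 0 0" --aperture 0.03 --squeeze 3

```text
clock: 4.55
eef_pos: [0.4344, -0.2741, 0.0144]
orientation: [0.985, -0.172, 0.0, 0.0]
contact_force: [-0.9, 1.5, 2.1]
width: 0.0471
gripper_force: 3.0
```

Call:
drive_effector --pt "0 0 0 0" --pt "0 0 0 0" --pt "0 0 0 0" --pt "0 0 0 0" --pt "0 0 0 0"

```text
clock: 5.18
eef_pos: [0.4343, -0.2741, 0.0142]
orientation: [0.985, -0.172, 0.0, 0.0]
contact_force: [-0.1, 0.6, 4.0]
width: 0.0473
gripper_force: 3.0
```

Call:
drive_effector --pt "0 0 0 0" --pt "0 0 0 0" --pt "0 0 0 0.1" --pt "0 0 0 0.17" --pt "0 0 0 0.18" --aperture 0.07 --squeeze 3

```text
clock: 5.8
eef_pos: [0.4338, -0.274, 0.0138]
orientation: [0.921, -0.39, -0.0, 0.0]
contact_force: [0.4, 0.1, 0.0]
width: 0.0697
gripper_force: 0.0
```

Call:
drive_effector --pt "0 0 0 0.18" --pt "0 0 0 0.18" --pt "0 0 0 0.18" --pt "0 0 0 0.18" --pt "0 0 0 0.18"

```text
clock: 6.42
eef_pos: [0.4339, -0.274, 0.0139]
orientation: [-0.659, 0.752, 0.0, -0.0]
contact_force: [-0.3, 0.3, 0.3]
width: 0.07
gripper_force: 0.0
```

Call:
drive_effector --pt "0 0 0 0.18" --pt "0 0 0 0.041" --pt "0 0 0 0" --pt "0 0 0 0"

```text
clock: 6.92
eef_pos: [0.434, -0.274, 0.014]
orientation: [-0.575, 0.818, 0.0, -0.0]
contact_force: [0.0, -0.6, 0.1]
width: 0.0699
gripper_force: 0.0
```

Call:
drive_effector --pt "0 0 0 0" --pt "0 0 0 0" --pt "0 0 0 0" --pt "0 0 0 0" --pt "0 0 0 0" --aperture 0.03 --squeeze 3

```text
clock: 7.55
eef_pos: [0.4341, -0.274, 0.0141]
orientation: [-0.575, 0.818, 0.0, -0.0]
contact_force: [-0.4, 0.6, 1.1]
width: 0.0471
gripper_force: 3.0
```

Call:
drive_effector --pt "0 0 0 0" --pt "0 0 0 0" --pt "0 0 0 0" --aperture 0.03 --squeeze 45

```text
clock: 7.92
eef_pos: [0.4341, -0.274, 0.0141]
orientation: [-0.575, 0.818, 0.0, -0.0]
contact_force: [-1.1, -0.0, 0.3]
width: 0.0459
gripper_force: 45.0
```

Run:
```python
from h import *
from plant import bot
o=bot.get_obs();print(o["q"].round(2),yaw(o),go(o,[.4865,.0755,.235]).round(4))
```

```text
[-0.18  0.34 -0.6  -0.   -0.63 -0.17] ([np.float64(-109.82892767453171), np.float64(160.17107236396498)], np.float64(-0.9999999865795424)) [-0.3466  0.0693 -0.2209]
```

Call:
drive_effector --pt "0 0 -0.03 0" --pt "0 0 -0.06 0" --pt "0 0 -0.06 0" --pt "-0.04 0.008 -0.04 0" --pt "-0.05 0.01 -0.0309 0"

```text
clock: 8.55
eef_pos: [0.448, -0.1828, 0.2369]
orientation: [-0.574, 0.819, -0.001, 0.001]
contact_force: [1.2, 0.6, -1.7]
width: 0.046
gripper_force: 45.0
```

Call:
drive_effector --pt "-0.06 0.012 0 0" --pt "-0.06 0.012 0 0" --pt "-0.06 0.012 0 0" --pt "-0.05 0.01 0 0" --pt "-0.0266 0.0053 0 0"

```text
clock: 9.18
eef_pos: [0.4864, 0.078, 0.2348]
orientation: [-0.576, 0.818, 0.0, 0.0]
contact_force: [0.8, -0.2, -1.4]
width: 0.0458
gripper_force: 45.0
```

Call:
drive_effector --pt "0 0 0 0" --pt "0 0 0 0" --pt "0 0 0 0"

```text
clock: 9.55
eef_pos: [0.4863, 0.0747, 0.235]
orientation: [-0.574, 0.819, 0.0, -0.0]
contact_force: [0.1, -0.2, -1.2]
width: 0.0459
gripper_force: 45.0
```

```bash
python3 look.py mill2;  python3 - <<'E'
from h import *
a,b=load("mill.npy"),load("mill2.npy")
ims=[]
for s in(a,b):
    u,v=proj(s,[.4855,.0755,.104],s["T"]).round().astype(int);print(u,v)
    M=np.float32([[9,0,200-9*u],[0,9,200-9*v]])
    c=cv2.warpAffine(s["pixels"][:,:,::-1],M,(400,400),flags=2)
    ims.append(np.clip(255*(c/255.)**.6,0,255).astype(np.uint8))
cv2.imwrite("pics/m12.png",np.hstack(ims))
E
```

```text
9.55 [ 0.553  0.048 -0.367 -0.    -1.157 -0.9  ] [0.4863 0.0747 0.235 ] ([np.float64(-109.88397907065867), np.float64(160.11602055910302)], np.float64(-0.9999999917039059))
316 196
319 193
```

View pics/m12.png

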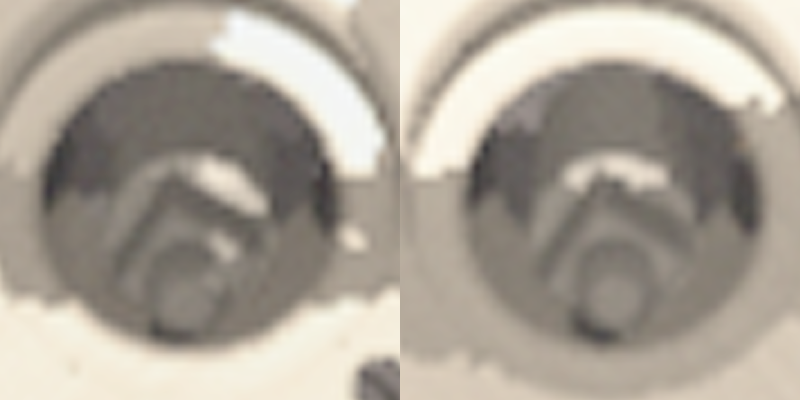

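The bore's centre is at (190.5,205) in the left crop and (213.5,206) in the right one. The square's corners and edges in the two crops give sides at about 37° in world (mod 90).

Run:
```python
from h import *
from plant import bot
a,b=load("mill.npy"),load("mill2.npy")
for s,(u0,v0),L in((a,(316,196),[(190.5,205,.104),(187,288,.136)]),(b,(319,193),[(213.5,206,.104),(212,295,.136)])):
    for u,v,z in L: print(at(s,u0+(u-200)/9,v0+(v-200)/9,z,s["T"]).round(4))
# angle via fit: edges of square foot & top silhouettes, both views
```

```text
[0.4853 0.0763 0.104 ]
[0.4859 0.0761 0.136 ]
[0.4845 0.0762 0.104 ]
[0.485  0.0765 0.136 ]
```

Create g.py:
```python
import sys
from h import *
from plant import bot
o=bot.get_obs();print(o["clock"],o["eef_pos"].round(4),go(o,[float(x) for x in sys.argv[1:4]]).round(4),[round(x,1) for x in yaw(o)[0]],o["q"].round(2),o["contact_force"].round(1))
```

```bash
python3 g.py .4848 .0763 .16
```

```text
9.6 [0.4864 0.0747 0.235 ] [-0.0009  0.002   0.075 ] [np.float64(-109.9), np.float64(160.1)] [ 0.55  0.05 -0.37 -0.   -1.16 -0.9 ] [ 0.4 -0.1 -1.4]
```

Call:
drive_effector --pt "-0.0009 0.002 0.02 0" --pt "0 0 0.04 0" --pt "0 0 0.015 0" --pt "0 0 0 0" --pt "0 0 0 0"

```text
clock: 10.22
eef_pos: [0.4859, 0.0772, 0.1613]
orientation: [-0.575, 0.818, -0.0, 0.001]
contact_force: [-0.2, 0.3, -2.2]
width: 0.046
gripper_force: 45.0
```

```bash
python3 g.py .4848 .0763 .125
```

```text
10.225 [0.4859 0.0772 0.1613] [0.0013 0.0008 0.0363] [np.float64(-109.8), np.float64(160.2)] [ 0.56  0.11 -0.48  0.   -0.98 -0.9 ] [-0.2  0.3 -2.2]
```

Call:
drive_effector --pt "0 0 0.01 0" --pt "0 0 0.01 0" --pt "0 0 0.01 0" --pt "0 0 0.006 0" --pt "0 0 0 0"

```text
clock: 10.85
eef_pos: [0.4846, 0.0769, 0.1234]
orientation: [-0.575, 0.818, 0.0, -0.001]
contact_force: [-0.4, 0.7, -1.5]
width: 0.0461
gripper_force: 45.0
```

```bash
python3 g.py .4848 .0763 .110
```

```text
10.85 [0.4846 0.0769 0.1234] [ 0.0005 -0.0004  0.0134] [np.float64(-109.8), np.float64(160.2)] [ 0.56  0.15 -0.53 -0.   -0.89 -0.9 ] [-0.4  0.7 -1.5]
```

Call:
drive_effector --pt "0.0005 -0.0004 0.004 0" --pt "0 0 0.004 0" --pt "0 0 0.003 0" --pt "0 0 0 0" --pt "0 0 0 0"

```text
clock: 11.48
eef_pos: [0.4851, 0.0764, 0.1131]
orientation: [-0.575, 0.818, 0.0, -0.0]
contact_force: [0.1, 0.1, -1.8]
width: 0.0459
gripper_force: 45.0
```

```bash
python3 g.py .4848 .0763 .110
```

```text
11.475 [0.4851 0.0764 0.1131] [0.0002 0.0003 0.0031] [np.float64(-109.8), np.float64(160.2)] [ 0.56  0.17 -0.54 -0.   -0.86 -0.9 ] [ 0.1  0.1 -1.8]
```

Already 5 mm into the bore with no side force. Next I press it in.

Call:
drive_effector --pt "0 0 0.003 0" --pt "0 0 0.003 0" --pt "0 0 0.003 0" --pt "0 0 0.003 0" --pt "0 0 0 0"

```text
clock: 12.1
eef_pos: [0.486, 0.0767, 0.103]
orientation: [-0.575, 0.818, -0.0, 0.001]
contact_force: [-6.9, 1.9, 21.4]
width: 0.0462
gripper_force: 53.3
```

Call:
drive_effector --pt "0 0 0.003 0" --pt "0 0 0.003 0" --pt "0 0 0 0" --pt "0 0 0 0"

```text
clock: 12.6
eef_pos: [0.4848, 0.0767, 0.0955]
orientation: [-0.575, 0.818, 0.0, -0.0]
contact_force: [-6.0, 3.4, 8.4]
width: 0.0459
gripper_force: 45.0
```

```bash
python3 g.py .4848 .0763 .094
```

```text
12.6 [0.4848 0.0767 0.0955] [ 0.0004 -0.0001  0.0015] [np.float64(-109.8), np.float64(160.2)] [ 0.56  0.19 -0.56 -0.   -0.82 -0.9 ] [-6.   3.4  8.4]
```

Call:
drive_effector --pt "0 0 0.002 0" --pt "0 0 0.002 0" --pt "0 0 0 0" --pt "0 0 0 0"

```text
clock: 13.1
eef_pos: [0.4849, 0.0767, 0.0938]
orientation: [-0.575, 0.818, -0.0, 0.0]
contact_force: [-17.7, 4.4, 34.4]
width: 0.0462
gripper_force: 45.0
```

```bash
python3 g.py .4848 .0763 .094
```

```text
13.1 [0.4849 0.0767 0.0938] [ 0.0004 -0.     -0.0002] [np.float64(-109.8), np.float64(160.2)] [ 0.56  0.19 -0.56  0.   -0.82 -0.9 ] [-17.7   4.4  34.4]
```

Call:
drive_effector --pt "0 0 0 0" --pt "0 0 0 0" --pt "0 0 0 0" --pt "0 0 -0.01 0" --pt "0 0 -0.03 0" --aperture 0.07

```text
clock: 13.72
eef_pos: [0.4843, 0.0758, 0.1306]
orientation: [-0.575, 0.818, 0.0, -0.002]
contact_force: [0.5, -0.1, 0.6]
width: 0.0698
gripper_force: 0.0
```

Call:
drive_effector --pt "0 0 -0.02 0" --pt "0 0 -0.01 0" --pt "0 0 0 0" --pt "0 0 0 0" --pt "0 0 0 0" --aperture 0.028 --squeeze 20

```text
clock: 14.35
eef_pos: [0.4847, 0.0762, 0.1602]
orientation: [-0.575, 0.818, 0.0, -0.001]
contact_force: [0.4, -0.7, -0.1]
width: 0.029
gripper_force: 0.0
```

```bash
python3 g.py .4849 .0765 .114
```

```text
14.35 [0.4847 0.0762 0.1602] [-0.0004 -0.0001  0.0462] [np.float64(-109.8), np.float64(160.2)] [ 0.56  0.11 -0.48 -0.   -0.98 -0.9 ] [ 0.4 -0.7 -0.1]
```

Call:
drive_effector --pt "0 0 0.02 0" --pt "0 0 0.02 0" --pt "0 0 0.006 0" --pt "0 0 0.003 0" --pt "0 0 0.003 0"

```text
clock: 14.98
eef_pos: [0.4856, 0.0765, 0.1101]
orientation: [-0.575, 0.818, -0.0, 0.0]
contact_force: [-13.3, 3.5, 31.7]
width: 0.0279
gripper_force: 16.0
```

Call:
drive_effector --pt "0 0 0.002 0" --pt "0 0 0 0"

```text
clock: 15.22
eef_pos: [0.4857, 0.0766, 0.1101]
orientation: [-0.575, 0.818, -0.0, 0.001]
contact_force: [-11.4, 0.6, 27.6]
width: 0.0283
gripper_force: 13.8
```

```bash
python3 g.py .4849 .0765 .114
```

```text
15.225 [0.4857 0.0766 0.1101] [ 0.0003  0.0007 -0.0039] [np.float64(-109.8), np.float64(160.2)] [ 0.56  0.17 -0.54  0.   -0.85 -0.9 ] [-11.4   0.6  27.6]
```

Flange top is at z 0.110, so the sleeve is home. Now the crank.

Call:
drive_effector --pt "0 0 -0.02 0" --pt "0 0 -0.04 0" --pt "0 0 -0.02 0" --pt "0 0 0 0"

```text
clock: 15.72
eef_pos: [0.4863, 0.077, 0.1892]
orientation: [-0.575, 0.818, -0.0, 0.002]
contact_force: [-0.3, -0.4, -1.1]
width: 0.028
gripper_force: 0.0
```

```bash
python3 g.py .4507 .2916 .12
```

```text
15.725 [0.4863 0.077  0.1892] [-0.1896  0.1064  0.0695] [np.float64(-109.8), np.float64(160.2)] [ 0.56  0.08 -0.44  0.   -1.04 -0.9 ] [-0.3 -0.4 -1.1]
```

Call:
drive_effector --pt "0 0 0 -0.18" --pt "0 0 0 -0.18" --pt "0 0 0 -0.18" --pt "0 0 0 -0.18" --pt "0 0 0 -0.017" --aperture 0.044

```text
clock: 16.35
eef_pos: [0.4849, 0.0763, 0.1864]
orientation: [0.831, -0.556, -0.0, 0.0]
contact_force: [0.4, -0.2, 0.1]
width: 0.0441
gripper_force: 0.0
```

Call:
drive_effector --pt "0 0 0 0"

```text
clock: 16.48
eef_pos: [0.485, 0.0763, 0.1867]
orientation: [0.83, -0.558, -0.0, 0.0]
contact_force: [-0.1, -0.8, 0.2]
width: 0.0444
gripper_force: 0.0
```

```bash
python3 g.py .4507 .2916 .12
```

```text
16.475 [0.485  0.0763 0.1867] [-0.2123 -0.0496  0.0667] [np.float64(-67.8), np.float64(-157.8)] [ 0.56  0.09 -0.44 -0.   -1.04 -0.17] [-0.1 -0.8  0.2]
```

Call:
drive_effector --pt "-0.06 -0.014 0 0" --pt "-0.06 -0.014 0.01 0" --pt "-0.06 -0.014 0.02 0" --pt "-0.0323 -0.0076 0.0367 0" --pt "0 0 0 0"

```text
clock: 17.1
eef_pos: [0.4487, 0.2902, 0.118]
orientation: [0.831, -0.556, -0.0, 0.003]
contact_force: [-0.6, -0.0, 0.9]
width: 0.0441
gripper_force: 0.0
```

Call:
drive_effector --pt "0 0 0 0"

```text
clock: 17.23
eef_pos: [0.4505, 0.2893, 0.1211]
orientation: [0.831, -0.557, 0.0, 0.0]
contact_force: [-0.1, -0.4, 0.3]
width: 0.0437
gripper_force: 0.0
```

```bash
python3 look.py crank2; python3 g.py .4507 .2916 .010
```

Run:
```python
from h import *
s=load("crank2.npy")
u,v=proj(s,[.4507,.2916,.026],s["T"]).round().astype(int);print(u,v)
cv2.imwrite("pics/crank2c.png",cv2.resize(s["pixels"][v-70:v+70,u-70:u+70,::-1],None,fx=4,fy=4,interpolation=2))
```

```text
17.225 [ 0.938  0.227 -0.438  0.    -0.907 -0.548] [0.4505 0.2893 0.1211] ([np.float64(-67.6554054856849), np.float64(-157.65541899791936)], np.float64(-0.9999997511494356))
17.275 [0.4508 0.2892 0.1216] [-0.0022 -0.0007  0.1116] [np.float64(-67.7), np.float64(-157.7)] [ 0.94  0.23 -0.44  0.   -0.91 -0.55] [ 0.9 -0.1  0.4]
317 206
```

View pics/crank2c.png

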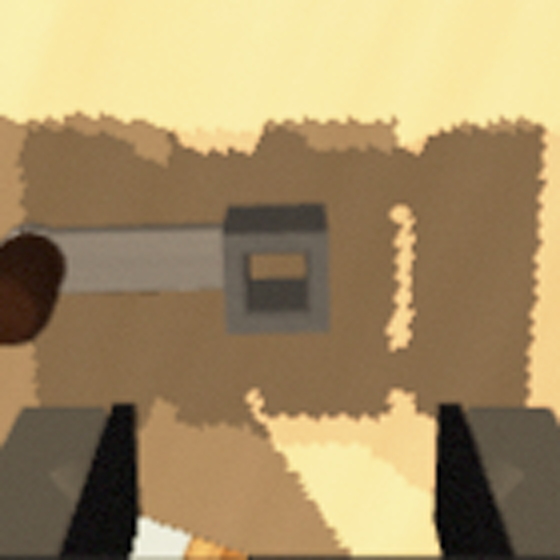

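The picture shows the hub top centred at (316.3,206.5) in the full image, within a pixel of the prediction, with the arm level. The tool is therefore aligned. I'll centre across the arm's direction, then grip across the sides.

Call:
drive_effector --pt "-0.0022 -0.0007 0.05 0" --pt "0 0 0.04 0" --pt "0 0 0.0216 0" --pt "0 0 0 0" --pt "0 0 0 0"

```text
clock: 17.9
eef_pos: [0.4513, 0.2921, 0.011]
orientation: [0.831, -0.557, 0.0, -0.001]
contact_force: [0.3, -0.6, -0.9]
width: 0.0438
gripper_force: 0.0
```

Call:
drive_effector --pt "0 0 0 0" --pt "0 0 0 0" --pt "0 0 0 0" --aperture 0.01 --squeeze 3

```text
clock: 18.27
eef_pos: [0.4506, 0.2922, 0.0102]
orientation: [0.831, -0.556, 0.0, -0.001]
contact_force: [-0.5, -0.6, 4.1]
width: 0.024
gripper_force: 3.0
```

```bash
python3 g.py .4507 .2916 .010
```

```text
18.275 [0.4506 0.2922 0.0102] [0.0006 0.0002 0.0002] [np.float64(-67.6), np.float64(-157.6)] [ 0.94  0.38 -0.55  0.   -0.65 -0.55] [-0.5 -0.6  4.1]
```

Call:
drive_effector --pt "0 0 0 0" --pt "0 0 0 0" --pt "0 0 0 0" --aperture 0.044

```text
clock: 18.65
eef_pos: [0.4502, 0.2917, 0.0093]
orientation: [0.831, -0.556, -0.0, 0.0]
contact_force: [-0.1, 0.1, -0.2]
width: 0.0431
gripper_force: 0.0
```

Call:
drive_effector --pt "0 0 0 -0.17" --pt "0 0 0 -0.17" --pt "0 0 0 -0.17" --pt "0 0 0 -0.17" --pt "0 0 0 -0.17"

```text
clock: 19.27
eef_pos: [0.4502, 0.2917, 0.0093]
orientation: [0.987, -0.161, -0.0, 0.0]
contact_force: [0.1, 0.9, -0.6]
width: 0.0442
gripper_force: 0.0
```

Call:
drive_effector --pt "0 0 0 -0.17" --pt "0 0 0 -0.17" --pt "0 0 0 -0.17" --pt "0 0 0 -0.17" --pt "0 0 0.006 -0.041"

```text
clock: 19.9
eef_pos: [0.4505, 0.2921, 0.0036]
orientation: [0.981, 0.196, 0.0, -0.0]
contact_force: [0.1, -0.6, 0.5]
width: 0.0442
gripper_force: 0.0
```

Call:
drive_effector --pt "0 0 0 0" --pt "0 0 0 0" --pt "0 0 0 0" --pt "0 0 0 0" --aperture 0.01 --squeeze 30

```text
clock: 20.4
eef_pos: [0.4503, 0.2919, 0.0036]
orientation: [0.981, 0.194, 0.0, -0.0]
contact_force: [0.0, 0.2, 0.3]
width: 0.0238
gripper_force: 30.0
```

```bash
python3 g.py .4507 .2916 .010
```

```text
20.4 [0.4503 0.2919 0.0036] [ 0.0002  0.0004 -0.0064] [np.float64(22.4), np.float64(-67.6)] [ 0.94  0.39 -0.55 -0.   -0.63  1.02] [0.  0.2 0.3]
```

Call:
drive_effector --pt "0 0 -0.03 0" --pt "0 0 -0.06 0" --pt "0 0 -0.06 0" --pt "0 0 -0.0214 -0.13" --pt "0 0 0 -0.13"

```text
clock: 21.02
eef_pos: [0.4509, 0.2926, 0.1774]
orientation: [0.947, 0.322, 0.002, -0.001]
contact_force: [-0.2, -0.2, -2.1]
width: 0.0239
gripper_force: 30.0
```

Call:
drive_effector --pt "0 0 0 0"

```text
clock: 21.15
eef_pos: [0.45, 0.2916, 0.1749]
orientation: [0.948, 0.319, -0.0, -0.0]
contact_force: [-0.5, -0.6, -1.7]
width: 0.0237
gripper_force: 30.0
```

```bash
python3 g.py .4848 .0764 .165
```

```text
21.15 [0.45   0.2916 0.1749] [-0.1025  0.1924  0.0099] [np.float64(37.2), np.float64(-52.8)] [ 0.94  0.17 -0.37 -0.   -1.03  1.28] [-0.5 -0.6 -1.7]
```

Call:
drive_effector --pt "-0.025 0.048 0 0" --pt "-0.025 0.048 0 0" --pt "-0.025 0.048 0 0" --pt "-0.0275 0.0484 0.0099 0" --pt "0 0 0 0"

```text
clock: 21.78
eef_pos: [0.4842, 0.073, 0.1635]
orientation: [0.949, 0.316, -0.002, 0.0]
contact_force: [-0.0, -0.9, -1.3]
width: 0.0237
gripper_force: 30.0
```

Call:
drive_effector --pt "0 0 0 0" --pt "0 0 0 0"

```text
clock: 22.02
eef_pos: [0.4854, 0.0775, 0.1649]
orientation: [0.947, 0.32, -0.0, 0.0]
contact_force: [-0.5, 0.9, -1.5]
width: 0.0237
gripper_force: 30.0
```

```bash
python3 g.py .4848 .0764 .145
```

```text
22.025 [0.4854 0.0775 0.1649] [-0.0012  0.0005  0.0199] [np.float64(37.3), np.float64(-52.7)] [ 0.56  0.11 -0.47 -0.   -0.99  1.66] [-0.5  0.9 -1.5]
```

Call:
drive_effector --pt "0 0 0.01 0" --pt "0 0 0.01 0" --pt "0 0 0 0" --pt "0 0 0 0"

```text
clock: 22.52
eef_pos: [0.4854, 0.0767, 0.1449]
orientation: [0.947, 0.32, -0.0, 0.0]
contact_force: [-0.9, -0.2, -1.0]
width: 0.0237
gripper_force: 30.0
```

```bash
python3 g.py .4848 .0764 .133
```

```text
22.525 [0.4854 0.0767 0.1449] [-0.0007 -0.0001  0.0119] [np.float64(37.3), np.float64(-52.7)] [ 0.56  0.13 -0.5   0.   -0.94  1.66] [-0.9 -0.2 -1. ]
```

Target with the hub on the step: TCP z about 0.1186.

Call:
drive_effector --pt "-0.0006 0 0.006 0" --pt "0 0 0.006 0" --pt "0 0 0.004 0" --pt "0 0 0.003 0" --pt "0 0 0 0"

```text
clock: 23.15
eef_pos: [0.4848, 0.0762, 0.1257]
orientation: [0.947, 0.32, -0.0, 0.0]
contact_force: [-0.7, 0.6, -1.9]
width: 0.0238
gripper_force: 30.0
```

```bash
python3 g.py .4848 .0764 .1186
```

```text
23.15 [0.4848 0.0762 0.1257] [ 0.0002 -0.0002  0.0071] [np.float64(37.3), np.float64(-52.7)] [ 0.56  0.15 -0.53 -0.   -0.9   1.66] [-0.7  0.6 -1.9]
```

Call:
drive_effector --pt "0 0 0.003 0" --pt "0 0 0.003 0" --pt "0 0 0.0015 0" --pt "0 0 0 0" --pt "0 0 0 0"

```text
clock: 23.78
eef_pos: [0.4849, 0.0762, 0.1185]
orientation: [0.947, 0.32, 0.0, 0.0]
contact_force: [-0.5, -0.4, -0.1]
width: 0.0241
gripper_force: 30.0
```

```bash
python3 g.py .4848 .0764 .1186
```

```text
23.775 [0.4849 0.0762 0.1185] [ 0.     -0.0002 -0.0001] [np.float64(37.3), np.float64(-52.7)] [ 0.56  0.16 -0.53  0.   -0.88  1.66] [-0.5 -0.4 -0.1]
```

Fully down. Turn 1.8 rad clockwise (+ about the tool's z).

Call:
drive_effector --pt "0 0 0.0005 0" --pt "0 0 0 0.18" --pt "0 0 0 0.18" --pt "0 0 0 0.18" --pt "0 0 0 0.18"

```text
clock: 24.4
eef_pos: [0.4844, 0.0769, 0.1184]
orientation: [0.999, -0.037, -0.0, -0.0]
contact_force: [-6.4, 4.9, 7.6]
width: 0.0238
gripper_force: 30.0
```

Call:
drive_effector --pt "0 0 0 0.18" --pt "0 0 0 0.18" --pt "0 0 0 0.18" --pt "0 0 0 0.18" --pt "0 0 0 0.18"

```text
clock: 25.02
eef_pos: [0.4846, 0.0773, 0.1184]
orientation: [0.884, -0.468, -0.0, -0.001]
contact_force: [-6.0, 6.3, 6.4]
width: 0.0234
gripper_force: 30.0
```

Call:
drive_effector --pt "0 0 0 0.18" --pt "0 0 0 0.1" --pt "0 0 0 0" --pt "0 0 0 0"

```text
clock: 25.52
eef_pos: [0.4848, 0.0774, 0.1184]
orientation: [0.811, -0.585, -0.0, -0.001]
contact_force: [-6.5, 6.7, 6.9]
width: 0.0236
gripper_force: 30.0
```

```bash
python3 g.py .4848 .0764 .1186;python3 -c "
from plant import bot;print(bot.get_obs()['torque'])"
```

```text
25.525 [0.4848 0.0774 0.1184] [ 0.001   0.0003 -0.0002] [np.float64(-71.5), np.float64(-161.5)] [ 0.56  0.16 -0.53 -0.   -0.88 -0.24] [-6.5  6.7  6.9]
[2.47226388 2.25105744 0.07441448]
```

Call:
drive_effector --pt "0 0 0 0.15" --pt "0 0 0 0.1" --pt "0 0 0 0" --pt "0 0 0 -0.1" --pt "0 0 0 0"

```text
clock: 26.15
eef_pos: [0.4853, 0.0772, 0.1185]
orientation: [0.765, -0.644, -0.0, -0.001]
contact_force: [-3.7, 4.2, 4.4]
width: 0.0235
gripper_force: 30.0
```

```bash
python3 g.py .4848 .0764 .1186
```

```text
26.15 [0.4853 0.0772 0.1185] [ 0.0007  0.0006 -0.0001] [np.float64(-80.1), np.float64(-170.1)] [ 0.56  0.16 -0.53 -0.   -0.88 -0.39] [-3.7  4.2  4.4]
```

Call:
drive_effector --pt "0 0 -0.006 0" --pt "0 0 -0.008 0" --pt "0 0 -0.01 0" --pt "0 0 -0.015 0" --pt "0 0 -0.02 0"

```text
clock: 26.78
eef_pos: [0.4847, 0.0759, 0.178]
orientation: [0.765, -0.644, 0.0, 0.0]
contact_force: [0.4, 0.8, -1.3]
width: 0.0239
gripper_force: 30.0
```

Call:
drive_effector --pt "0 0 0 0" --pt "0 0 0 0"

```text
clock: 27.02
eef_pos: [0.4846, 0.0761, 0.1768]
orientation: [0.765, -0.644, -0.0, -0.0]
contact_force: [0.3, -0.1, -1.2]
width: 0.0235
gripper_force: 30.0
```

```bash
python3 g.py .4503 .2919 .16
```

```text
27.025 [0.4846 0.0761 0.1768] [-0.2185 -0.0031  0.0168] [np.float64(-80.2), np.float64(-170.2)] [ 0.56  0.09 -0.46 -0.   -1.02 -0.39] [ 0.3 -0.1 -1.2]
```

Call:
drive_effector --pt "-0.055 -0.0008 0 0" --pt "-0.055 -0.0008 0 0" --pt "-0.055 -0.0008 0 0" --pt "-0.0535 -0.0007 0.0168 0" --pt "0 0 0 0"

```text
clock: 27.65
eef_pos: [0.4492, 0.2942, 0.1578]
orientation: [0.766, -0.643, -0.0, 0.002]
contact_force: [0.3, -0.4, -1.5]
width: 0.0234
gripper_force: 30.0
```

Call:
drive_effector --pt "0 0 0 0" --pt "0 0 0.05 0" --pt "0 0 0.05 0" --pt "0 0 0.04 0" --pt "0 0 0 0"

```text
clock: 28.28
eef_pos: [0.4494, 0.289, 0.0179]
orientation: [0.765, -0.644, 0.0, 0.003]
contact_force: [-0.1, 0.1, -1.3]
width: 0.0237
gripper_force: 30.0
```

```bash
python3 look.py m3; python3 g.py .4503 .2919 .0036
```

Run:
```python
from h import *
s=load("m3.npy")
print(proj(s,[.4848,.0763,.110],s["T"]))
```

```text
28.275 [ 0.939  0.365 -0.54  -0.    -0.672 -0.768] [0.4494 0.289  0.0179] ([np.float64(-80.25541928618458), np.float64(-170.25651631208373)], np.float64(-0.9999807393903279))
28.325 [0.4506 0.2906 0.0199] [-0.0014  0.      0.0163] [np.float64(-80.2), np.float64(-170.2)] [ 0.94  0.36 -0.54  0.   -0.67 -0.77] [ 0.4 -0.2 -0.7]
[  333.98210049 -1616.15019014]
```

Call:
drive_effector --pt "0 0 0.01 0" --pt "0 0 0.005 0" --pt "0 0 0.001 0" --pt "0 0 0 0" --pt "0 0 0 0"

```text
clock: 28.95
eef_pos: [0.4507, 0.2923, 0.0044]
orientation: [0.765, -0.644, 0.0, -0.0]
contact_force: [0.3, 0.1, -1.1]
width: 0.0237
gripper_force: 30.0
```

```bash
python3 g.py .4503 .2919 .0036
```

```text
28.95 [0.4507 0.2923 0.0044] [0.0003 0.0004 0.0008] [np.float64(-80.1), np.float64(-170.1)] [ 0.94  0.39 -0.55  0.   -0.63 -0.77] [ 0.3  0.1 -1.1]
```

Call:
drive_effector --pt "0 0 0.0004 0" --pt "0 0 0 0" --pt "0 0 0 0" --pt "0 0 0 0" --pt "0 0 0 0" --aperture 0.05

```text
clock: 29.58
eef_pos: [0.4506, 0.2921, 0.0038]
orientation: [0.765, -0.644, 0.0, -0.0]
contact_force: [-0.7, -1.0, -0.5]
width: 0.0498
gripper_force: 0.0
```

Call:
drive_effector --pt "0 0 -0.03 0" --pt "0 0 -0.06 0" --pt "0 0 -0.06 0" --pt "0 0 -0.06 0" --pt "0 0 0 0"

```text
clock: 30.2
eef_pos: [0.4525, 0.294, 0.2194]
orientation: [0.765, -0.643, 0.0, -0.005]
contact_force: [-0.2, 0.2, -0.3]
width: 0.0501
gripper_force: 0.0
```

```bash
python3 g.py .485 .076 .235
```

```text
30.2 [0.4525 0.294  0.2194] [ 0.2202  0.0053 -0.017 ] [np.float64(-80.1), np.float64(-170.1)] [ 0.94  0.14 -0.31  0.   -1.12 -0.77] [-0.2  0.2 -0.3]
```

Call:
drive_effector --pt "0 0 0 0" --pt "0 0 0 0"

```text
clock: 30.45
eef_pos: [0.4499, 0.2914, 0.2123]
orientation: [0.765, -0.644, -0.0, 0.001]
contact_force: [-0.7, -0.6, 0.4]
width: 0.0502
gripper_force: 0.0
```

Run:
```python
from h import *
from plant import bot
o=bot.get_obs();w=bot.snapshot("wrist");T=wT(w,o);s=bot.snapshot("top")
def blob(p,c,lo,hi,r):
    u,v=np.round(c).astype(int);g=cv2.cvtColor(p,cv2.COLOR_RGB2HSV)[v-r:v+r,u-r:u+r]
    m=cv2.inRange(g,lo,hi);n,l,st,ce=cv2.connectedComponentsWithStats(m)
    return [(np.round(ce[i]+[u-r,v-r],1),st[i].tolist()) for i in range(1,n) if st[i,4]>30]
c=proj(s,[.4848,.0763,.110]);print(c,blob(s["pixels"],c,(18,150,50),(35,255,255),14))
k=np.radians(-80.1);a=np.array([np.cos(k),np.sin(k)])
kp=proj(w,[*(np.array([.4506,.2921])+.06*a),.041],T);hp=proj(w,[.4506,.2921,.026],T)
print("knob exp",kp,"hub exp",hp,"dark blobs",blob(w["pixels"],kp,(0,40,0),(15,255,110),22))
```

```text
[271.94097831 213.94521426] []
knob exp [317.01498233 130.98518894] hub exp [317.16843493 181.24625909] dark blobs [(array([316.4, 129.1]), [13, 12, 18, 18, 90])]
```

Run:
```python
from h import *
from plant import bot
s=bot.snapshot("top")
g=cv2.cvtColor(s["pixels"],cv2.COLOR_RGB2HSV)
for r in range(203,225,2): print([tuple(int(x) for x in g[r,c]) for c in range(260,286,3)])
```

```text
[(28, 60, 222), (24, 39, 214), (83, 4, 228), (98, 9, 233), (98, 9, 233), (97, 10, 233), (98, 9, 234), (30, 5, 223), (22, 55, 198)]
[(27, 55, 217), (45, 2, 224), (94, 8, 232), (94, 8, 232), (100, 10, 230), (100, 10, 233), (97, 10, 228), (86, 9, 191), (27, 21, 216)]
[(25, 34, 219), (90, 7, 231), (90, 8, 231), (27, 23, 219), (24, 81, 217), (23, 45, 210), (100, 10, 227), (97, 15, 216), (90, 4, 229)]
[(30, 7, 222), (86, 8, 232), (28, 21, 222), (24, 130, 223), (25, 137, 224), (24, 136, 221), (23, 28, 202), (99, 11, 235), (98, 9, 233)]
[(39, 8, 219), (81, 8, 216), (25, 90, 222), (23, 134, 213), (23, 89, 166), (22, 136, 210), (24, 117, 213), (100, 10, 231), (100, 10, 234)]
[(72, 6, 221), (83, 10, 203), (23, 118, 222), (21, 88, 182), (23, 21, 155), (22, 101, 164), (23, 137, 217), (103, 8, 224), (104, 12, 236)]
[(80, 7, 231), (94, 9, 229), (24, 119, 221), (22, 98, 174), (21, 13, 134), (23, 111, 165), (24, 136, 216), (103, 8, 223), (99, 11, 234)]
[(70, 7, 230), (90, 8, 232), (26, 78, 223), (23, 137, 209), (23, 86, 158), (24, 132, 217), (24, 124, 201), (94, 8, 228), (100, 10, 234)]
[(50, 3, 224), (94, 8, 232), (33, 10, 222), (24, 132, 222), (25, 133, 223), (25, 132, 222), (25, 40, 178), (99, 11, 233), (100, 10, 234)]
[(27, 11, 222), (94, 8, 232), (94, 9, 231), (26, 41, 213), (24, 98, 204), (26, 55, 194), (100, 10, 229), (98, 9, 233), (90, 6, 230)]
[(25, 37, 220), (75, 7, 230), (90, 8, 231), (97, 10, 232), (95, 7, 226), (80, 7, 225), (97, 10, 231), (98, 9, 233), (39, 8, 227)]
```

The flange sits centred on the boss; my saturation threshold had just been too strict. I'm handing the job in.

```bash
python3 -c "
from plant import bot;print(bot.finish_job())"
```

```text
the job is handed in; nothing more can be done
None
```

The job is handed in (no verdict was returned), at about 30 s of the 72 s: the sleeve is home (flange top felt at z 110 mm), the crank sat fully on the square and turned the shaft clockwise by at least 1.6 rad, judged from tool rotation less the fit's slack, and it now lies flat, knob up, about 0.22 m from the mill.

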